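# Check the insulator forks with the blade gauge

### The arm

A 6-joint arm with a two-finger parallel gripper is mounted at the origin on the work surface. World frame = base frame: x ahead of the robot, y to its left, z up, the work surface at z = 0. Lengths are in m, angles in rad, forces in N, time in s.
With the tool pointing down it reaches from about 0.375 to 0.9 m from the base axis. Payload 3.1 kg.
Tool frame: the origin (TCP) lies between the finger pads; the fingertips stand robot.tip_extent ahead of it and the grasp point (between the pads) lies 3 mm ahead of it (robot.tip_extent is the distance from the TCP to the fingertips, in m); z points along the fingers, x is the direction in which the jaws open and shut, and the axes are right-handed (so a half turn about z gives the same grasp; the last joint's range is limited). The gripper opens to 87 mm and grips with 3 to 60 N. Pads are 19 mm wide; open, the fingers measure 117 mm over their backs; the gripper's body (75 mm by 190 mm) begins 51 mm behind the grasp point.
Start: joints at [1.056, 0.527, 1.433, -0, 1.181, -0.178], TCP at [0.206, 0.59, 0.245] pointing down, gripper open.
Joint ranges: [-3.08, 3.08], [-0.75, 2.2], [0.22, 2.44], [-1.43, 4.57], [0, 2.65], [-2.85, 2.85]. Speed limits (rad/s): [2.79, 2.79, 3.14, 3.14, 3.14, 3.14].

### API

Orientations are given as a unit quaternion [x, y, z, w].
In Python, from rig import robot, cams gives the robot as it stands.
- The arm moves only by the tool carry_out, never from a script. Its argument "steps" is a list of rows, each a list of 3 entries, a list of its own where there are three numbers: the shift along the world's x, y, z in cm, then the turn about the world's z in degrees, then the closure, from 0 (fully open) to 1 (shut). In form: [[[dx, dy, dz], spin, fingers], ...]. A call has 1 to 10 rows; each row shifts and turns the pose as measured when the row begins; what a row does not reach is not made up. A row lasts 1/10 s, in which the tool goes at most 50 mm and 8.59 degrees, less where a joint would pass 70% of its speed; a pose out of reach is approached as far as the arm can. A call with a gripper value outside its range is refused whole. The fingers move at their own pace and stop on an object; "squeeze" is the grip in N (left out, the last holds). Time passes only in rows, so rows that do not move let the fingers close. It gives the time, the measured TCP pose, the force and the opening at its end, in the units of the state.
- robot.get_obs(): the state, without advancing time (a new reading comes with each control period).
- cams.camera(name): name is "scene" or "top" or "wrist"; returns a dict with "pixels" (480x640x3 uint8, red, green, blue), "fx", "fy", "cx", "cy" (pixels), "eye" and "rotation" of the camera in the world. Camera axes: x right, y up, looking along -z (the intrinsics and any distortion apply to the point x, -y, -z); pixel columns grow to the right and rows downward; lengths in m; the calibration is good to about 2 mm. A picture is of the moment at which its call begins. There is no depth.
- robot.hand_in(): hands the job in, once; it reports no verdict.
The state is a dict: "time": time; "q": joint angles; "joint_velocities": joint speeds; "joint_torque": joint torques, N m; "position": TCP position; "tool_rot": TCP orientation; "ft_force": force on the tool from outside, world axes, zero at the start; "moment": the same for the moment, N m; "grip_width": finger opening in m.
Only numpy, scipy, OpenCV 4.12 (cv2) and the standard library are available. Lean on these libraries where they do the work, as an engineer would, in place of code of your own. Each camera call takes 0.05 s, during which the arm holds its last target. There are 200 camera calls.

### The job

Two line insulators are bolted upright on the bench, each with a steel fork on top; one fork is bent too narrow. Take the flat-bladed gauge out of its wooden block, slide its blade down into the fork whose gap it fits, about in the middle of the fork, keeping hold until the stop plate rests on the fork's two ears, then let go and leave it standing there. Leave the round gauge in its own block.

Things in the scene. Friction and masses are not known exactly. Their poses are not given: they have to be found in the camera images.
- gauge_handle (a point): Flat gauge, loose, 160 g, upright in a slotted wooden block 56 mm high. Point: middle of its black handle, 34 x 22 x 50 mm (x, y, z; z up). Below: steel stop plate 40 x 60 x 6 mm (x, y, z), underside 31 mm below the point, now on the block; then the blade, 30 mm wide (x), 8 mm thick (y), tip 76 mm below the point, in the block: lift it straight up over 50 mm. A half turn changes nothing.
- good_fork_mouth (a point): Fork that the blade fits, on a fixed grey insulator 94 mm across. Two steel ears, 40 mm long (x), 14 mm thick, leave a gap of 20 mm across y, 50 mm deep, bevelled to 32 mm at the mouth. Point: middle of the gap, level with the ears' tops, 125 mm above the bench; z up. Blade enters along -z, its width along x; with the stop plate on the ears the gauge's point is 31 mm above this one.
- bent_fork_mouth (a point): The other fork, on a like fixed insulator: its ears are bent in to a gap of 5 mm (11 mm at the bevelled mouth), so the blade jams. Point: middle of the gap, level with the ears' tops, 125 mm above the bench; axes as for the other fork.
- plug_handle (a point): Round plug gauge, loose, in its own like block; to be left alone. As tall as the flat one, but with a round black handle 26 mm across, a round plate 50 mm across and a round pin 24 mm across. Point: middle of its handle; z up.
Not all that is in view belongs to the job. What is shaped like the part that bears good_fork_mouth but green is not meant. What is shaped like the part that bears gauge_handle but green is not meant.

How it is judged:
On the way:
1. the held blade is slid at least 20 mm down into the gap of the fork that it fits (z of gauge_handle in the frame of good_fork_mouth below 0.056 m and horizontal distance between gauge_handle and good_fork_mouth below 0.02 m and contact force between the fingers and gauge above 1 N), for 0.1 s.
At the end, for the whole second after the job is handed in: The flat gauge stands released and at rest in the fork that it fits: blade fully down, stop plate on the ears within 6 mm, handle within 20 mm of the fork's middle seen from above and within 10 degrees of upright; the round gauge is still in its block (moved less than 30 mm) (z of gauge_handle in the frame of good_fork_mouth between 0.02 and 0.037 m and horizontal distance between gauge_handle and good_fork_mouth below 0.02 m and angle between gauge_handle's own z axis and vertical below 0.18 rad and linear speed of gauge below 0.02 m/s and contact force between the fingers and gauge below 0.1 N and distance of plug_handle from where it was at the start of the episode below 0.03 m); the robot touches nothing.
It fails at once if the round gauge is pulled out of its block or knocked over (distance of plug_handle from where it was at the start of the episode above 0.03 m).
It also fails if it takes over 42 s, if anything falls off the work surface, if the arm or the gripper's body presses on something with over 40 N, if the wrist force passes 120 N, or if a joint passes its speed limit or range.

## Working session

There is one attempt and no reset: what is moved stays moved. The work goes in short steps, Python scripts to look and compute and a tool call to move; the robot and the scene stay as the last step left them, time stands still between calls to the robot, and variables do not carry over. Pictures are saved under pics/ and viewed, about 8 in all and at most 12, crops included, and the job is handed in when it is done.

Besides the shell and the picture viewer there is one more tool, called by a JSON object that holds its "fn" and its "kwargs". carry_out: Moves the arm, as the interface text tells. Its arguments: {"type":"object","properties":{"steps":{"type":"array"},"squeeze":{"type":"number"}},"required":["steps"]}

```bash
mkdir -p pics; ls
python3 - <<'E'
from rig import robot,cams
import cv2,numpy as np,pickle
print(robot.get_obs(), robot.tip_extent)
for n in ["top","scene"]:
    c=cams.camera(n); pickle.dump(c,open(f'pics/{n}0.pkl','wb'))
    cv2.imwrite(f'pics/{n}0.png',c['pixels'][:,:,::-1])
    print(n,{k:v for k,v in c.items() if k!='pixels'})
E
```

```text
pics
{'time': 0.0, 'q': array([ 1.05647585e+00,  5.28455211e-01,  1.43390212e+00, -9.84119043e-06,
        1.18139640e+00, -1.78493889e-01]), 'joint_velocities': array([ 0.00073422, -0.00040619,  0.00026549,  0.00117997, -0.00071781,
       -0.00097216]), 'joint_torque': array([-7.54637040e-04, -4.40027547e+01, -1.76600897e+01,  6.33445778e-02,
        5.80561347e-02, -1.22015258e-04]), 'position': array([0.20559626, 0.58948884, 0.24357838]), 'tool_rot': array([ 8.15335701e-01,  5.78987502e-01, -9.76148363e-04,  4.63375801e-04]), 'ft_force': array([-0.54907966, -0.19454235, -0.70687467]), 'moment': array([-0.00854632,  0.00587293, -0.02629316]), 'grip_width': 0.08666135590229511} 0.022
top {'fx': 472.64126148170385, 'fy': 472.64126148170385, 'cx': 314.3068484812305, 'cy': 238.76896421510037, 'eye': array([ 0.40032979, -0.07549787,  0.88624827]), 'rotation': array([ 0.07437289, -0.0561324 , -0.69830609,  0.7097087 ])}
scene {'fx': 588.9884660735075, 'fy': 588.9884660735075, 'cx': 316.22575075420554, 'cy': 232.80618350608205, 'eye': array([ 1.11790007, -0.53514988,  0.75805369]), 'rotation': array([0.36835609, 0.17729335, 0.39731928, 0.82159494])}
```

View pics/top0.png

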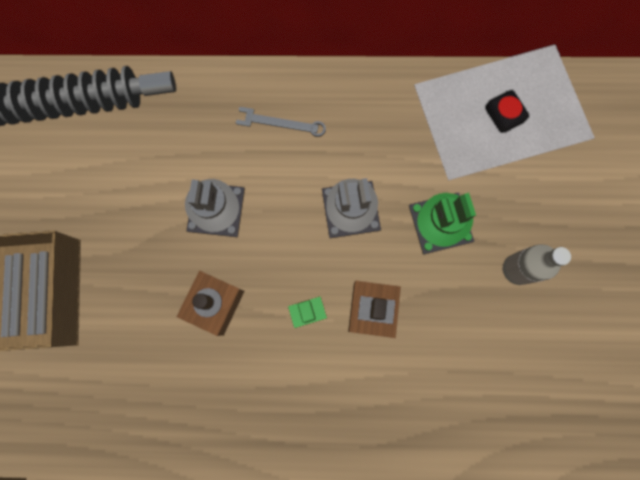

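View pics/scene0.png

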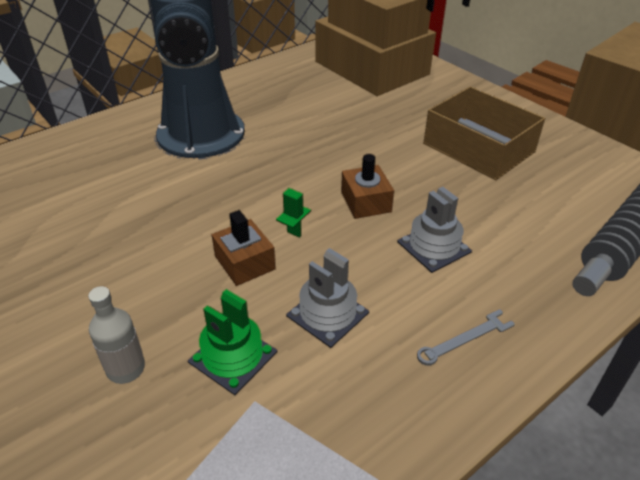

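The top view shows the good (wide-gap) fork near (353,195), the bent one at (203,195), the flat gauge at (377,309) and the round one at (203,302). The green fork and green gauge are decoys.

```bash
cat > h.py <<'E'
import numpy as np,cv2,pickle
from scipy.spatial.transform import Rotation as R
def ray(c,u,v):
    d=np.array([(u-c['cx'])/c['fx'],-(v-c['cy'])/c['fy'],-1.])
    return c['eye'],R.from_quat(c['rotation']).apply(d)
def onz(c,u,v,z):
    e,d=ray(c,u,v); return e+d*(z-e[2])/d[2]
def proj(c,p):
    x=R.from_quat(c['rotation']).inv().apply(np.asarray(p)-c['eye'])
    return c['cx']-c['fx']*x[0]/x[2], c['cy']+c['fy']*x[1]/x[2]
def crop(c,u,v,w,h,s):
    return cv2.resize(c['pixels'][v:v+h,u:u+w,::-1],None,fx=s,fy=s,interpolation=cv2.INTER_CUBIC)
E
python3 - <<'E'
from h import *
t=pickle.load(open('pics/top0.pkl','rb'));s=pickle.load(open('pics/scene0.pkl','rb'))
a=crop(t,320,170,66,50,6);b=crop(t,343,282,66,50,6);c=crop(s,300,245,66,50,6);d=crop(s,205,205,66,50,6)
cv2.imwrite('pics/c1.png',np.vstack([np.hstack([a,b]),np.hstack([c,d])]))
for n,(u,v) in dict(fork=(354,195),gauge=(379,309)).items(): print(n,onz(t,u,v,.125),onz(t,u,v,.112))
E
```

```text
fork [ 0.61754859 -0.11916467  0.125     ] [ 0.62125809 -0.11991037  0.112     ]
gauge [ 0.43040024 -0.1593947   0.125     ] [ 0.43091376 -0.16082743  0.112     ]
```

View pics/c1.png

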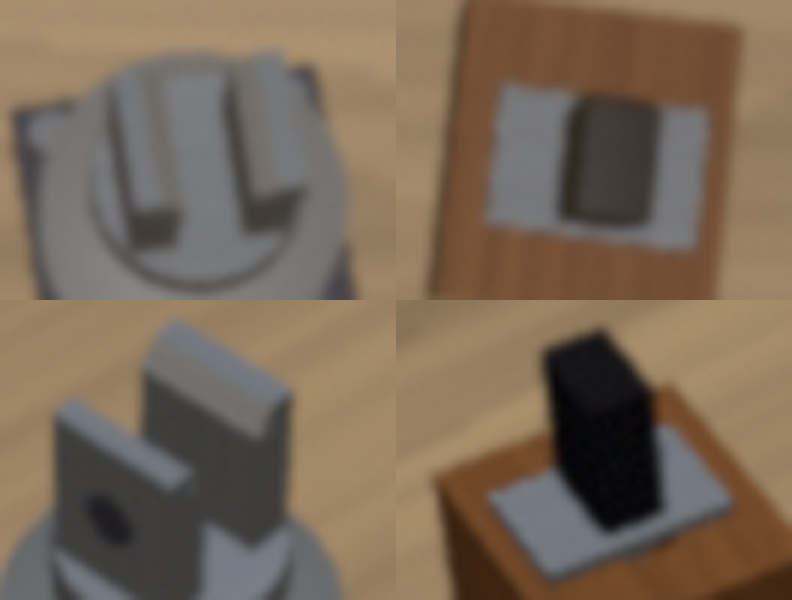

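Run:
```python
from h import *
t=pickle.load(open('pics/top0.pkl','rb'));s=pickle.load(open('pics/scene0.pkl','rb'))
def m(c,name,pts,off,o2,z):
    P=np.array([onz(c,(x-o2[0]+.5)/6-.5+off[0],(y-o2[1]+.5)/6-.5+off[1],z) for x,y in pts])
    e=np.roll(P,-1,0)-P
    print(name,P.mean(0).round(4),'sides mm',(np.linalg.norm(e,axis=1)*1e3).round(1),'dirs',np.degrees(np.arctan2(e[:,1],e[:,0])).round(1))
m(t,'plate top',[(505,85),(712,108),(695,250),(487,225)],(343,282),(396,0),.062)
m(t,'handle top',[(585,97),(660,104),(648,226),(568,218)],(343,282),(396,0),.112)
m(t,'fork top',[(117,75),(284,50),(308,187),(135,210)],(320,170),(0,0),.125)
m(s,'plate scene',[(490,495),(667,428),(733,505),(553,583)],(205,205),(396,300),.062)
m(s,'handle scene',[(543,352),(605,330),(650,388),(592,412)],(205,205),(396,300),.112)
m(s,'fork scene',[(57,405),(180,320),(292,395),(172,490)],(300,245),(0,300),.125)
# wrist info
from rig import robot
o=robot.get_obs(); print(R.from_quat(o['tool_rot']).as_matrix().round(3))
```

```text
plate top [ 0.4322 -0.1621  0.062 ] sides mm [59.7 40.7 59.5 40.3] dirs [-95.4 172.4  84.2  -7.3]
handle top [ 0.4318 -0.161   0.112 ] sides mm [20.3 32.8 21.5 32.7] dirs [-94.4 173.8  85.4  -8.3]
fork top [ 0.624  -0.1204  0.125 ] sides mm [47.1 40.  48.3 39.2] dirs [ -80.5 -170.6   98.5    7.8]
plate scene [ 0.436  -0.1629  0.062 ] sides mm [57.8 40.8 59.2 43.7] dirs [ 82.8  -5.5 -94.4 172.6]
handle scene [ 0.4357 -0.1624  0.112 ] sides mm [19.4 29.8 18.5 31. ] dirs [ 82.2  -7.8 -94.3 174. ]
fork scene [ 0.6262 -0.1194  0.125 ] sides mm [44.9 39.7 45.9 41.6] dirs [  96.4    6.8  -81.2 -174.6]
[[ 0.33   0.944 -0.001]
 [ 0.944 -0.33  -0.002]
 [-0.002 -0.    -1.   ]]
```

Plate, handle and fork sizes agree with the given dimensions. Gauge is at about (0.434, -0.162) with yaw -6.5°, fork at (0.625, -0.120) with yaw +8.5°.

{"fn": "carry_out", "kwargs": {"steps": [[[2.4,-4.3,0],1.3,0],[[2.4,-4.3,0],1.3,0],[[2.4,-4.3,0],1.3,0],[[2.4,-4.3,0],1.3,0],[[2.4,-4.3,0],1.3,0],[[2.4,-4.3,0],1.3,0],[[2.4,-4.3,0],1.3,0],[[2.4,-4.3,0],1.3,0],[[2.4,-4.3,0],1.3,0],[[2.4,-4.3,0],1.3,0]]}}

```text
time: 1.1
position: [0.4436, 0.1539, 0.2407]
tool_rot: [0.737, 0.676, -0.001, -0.001]
ft_force: [0.1, 0.9, -0.4]
grip_width: 0.0871
```

{"fn": "carry_out", "kwargs": {"steps": [[[-0.1,-4,0],0,0],[[-0.1,-4,0],0,0],[[-0.1,-4,0],0,0],[[-0.1,-4,0],0,0],[[-0.1,-4,0],0,0],[[-0.1,-4,0],0,0],[[-0.1,-4,0],0,0],[[0,0,0],0,0]]}}

```text
time: 1.9
position: [0.4394, -0.1437, 0.2399]
tool_rot: [0.739, 0.673, -0.0, 0.001]
ft_force: [1.3, 0.3, 0.4]
grip_width: 0.087
```

Run:
```python
from h import *
from rig import robot,cams
w=cams.camera('wrist'); pickle.dump(w,open('pics/w1.pkl','wb')); cv2.imwrite('pics/w1.png',w['pixels'][:,:,::-1])
print({k:v for k,v in w.items() if k!='pixels'}, robot.get_obs()['position'])
print(proj(w,(.4335,-.162,.112)),proj(w,(.4335,-.162,.062)))
```

```text
{'fx': 426.1039632372554, 'fy': 426.1039632372554, 'cx': 323.9616897427856, 'cy': 235.11057863418438, 'eye': array([ 0.37352412, -0.13562275,  0.3795912 ]), 'rotation': array([-0.09178912, -0.08187838,  0.66792308,  0.73399554])} [ 0.43854108 -0.14128931  0.23954234]
(np.float64(293.01370990509434), np.float64(227.3213864940967)) (np.float64(297.8158706201757), np.float64(212.39810735778906))
```

View pics/w1.png

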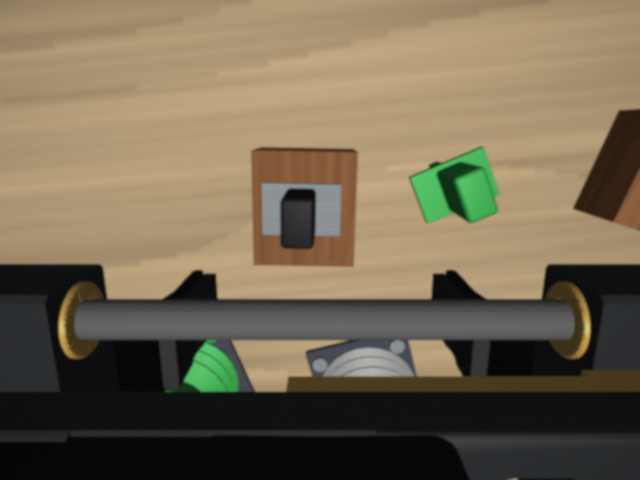

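The wrist view shows the gauge's plate with corners at about (261,183) to (341,236) and the handle at (297,220).

Run:
```python
from h import *
from rig import robot
w=pickle.load(open('pics/w1.pkl','rb'))
P=np.array([onz(w,*p,.062) for p in [(261,183),(342,183.5),(340,237),(262,235.5)]])
e=np.roll(P,-1,0)-P
print(P.mean(0),np.linalg.norm(e,axis=1),np.degrees(np.arctan2(e[:,1],e[:,0])))
H=np.array([onz(w,*p,.112) for p in [(284,216),(313,216),(312,248),(282,247)]]);print(H.mean(0))
x=R.from_quat(robot.get_obs()['tool_rot']).as_matrix()[:,0];print(np.degrees(np.arctan2(x[1],x[0])))
```

```text
[ 0.43202828 -0.15922205  0.062     ] [0.06041719 0.04120553 0.06000246 0.04039737] [ 84.24975102  -6.96164999 -96.51558831 173.60999642]
[ 0.43680415 -0.159295    0.112     ]
84.67373652826193
```

{"fn": "carry_out", "kwargs": {"steps": [[[-0.5,-2.0,0],-1,0],[[0,0,0],0,0],[[0,0,0],0,0],[[0,0,-3],0,0],[[0,0,-3],0,0],[[0,0,0],0,0]], "squeeze": 30}}

```text
time: 2.55
position: [0.4328, -0.1538, 0.1784]
tool_rot: [0.743, 0.669, 0.001, -0.002]
ft_force: [-0.6, 0.9, 0.5]
grip_width: 0.0869
```

{"fn": "carry_out", "kwargs": {"steps": [[[0.1,-0.7,0],0,0],[[0,0,-2.5],0,0],[[0,0,-2.5],0,0],[[0,0,-2],0,0],[[0,0,0],0,0],[[0,0,0],0,0]]}}

```text
time: 3.15
position: [0.4401, -0.1616, 0.1134]
tool_rot: [0.741, 0.671, 0.003, 0.004]
ft_force: [0.5, 0.9, -0.4]
grip_width: 0.0869
```

{"fn": "carry_out", "kwargs": {"steps": [[[-0.5,0,-1.0],-0.5,0],[[0,0,-0.8],0,0],[[0,0,0],0,0],[[0,0,0],0,0]]}}

```text
time: 3.55
position: [0.4389, -0.1636, 0.0999]
tool_rot: [0.744, 0.668, 0.005, 0.01]
ft_force: [0.3, -0.1, 0.2]
grip_width: 0.0871
```

Run:
```python
from rig import robot
for i in range(3): print(robot.get_obs()['position'])
```

```text
[ 0.43889358 -0.1636278   0.09991283]
[ 0.43889358 -0.1636278   0.09991283]
[ 0.43889358 -0.1636278   0.09991283]
```

{"fn": "carry_out", "kwargs": {"steps": [[[-0.4,0.1,-0.5],0,0],[[0,0,0],0,0],[[0,0,0],0,0],[[0,0,0],0,1],[[0,0,0],0,1],[[0,0,0],0,1],[[0,0,0],0,1],[[0,0,0],0,1],[[0,0,0],0,1]]}}

```text
time: 4.45
position: [0.4357, -0.1631, 0.0959]
tool_rot: [0.744, 0.669, 0.005, 0.011]
ft_force: [0.2, 0.3, -0.1]
grip_width: 0.047
```

{"fn": "carry_out", "kwargs": {"steps": [[[0,0,0],0,1],[[0,0,0],0,1],[[0,0,0],0,1],[[0,0,0],0,1],[[0,0,0],0,1],[[0,0,0],0,1]]}}

```text
time: 5.05
position: [0.4356, -0.1629, 0.0959]
tool_rot: [0.744, 0.669, 0.005, 0.011]
ft_force: [0.2, -0.8, 0.4]
grip_width: 0.022
```

Gripped, with the opening at 22 mm as expected. Lifting next.

{"fn": "carry_out", "kwargs": {"steps": [[[0,0,0],0,1],[[0,0,1],0,1],[[0,0,1.5],0,1],[[0,0,1.5],0,1],[[0,0,1.5],0,1],[[0,0,1.5],0,1],[[0,0,2],0,1],[[0,0,2.5],0,1],[[0,0,2.5],0,1],[[0,0,2],0,1]]}}

```text
time: 6.05
position: [0.4307, -0.1602, 0.2622]
tool_rot: [0.743, 0.669, 0.003, 0.006]
ft_force: [0.0, 0.6, -1.9]
grip_width: 0.0215
```

{"fn": "carry_out", "kwargs": {"steps": [[[2.7,0.6,0],2.1,1],[[2.7,0.6,0],2.1,1],[[2.7,0.6,0],2.1,1],[[2.7,0.6,0],2.1,1],[[2.7,0.6,0],2.1,1],[[2.7,0.6,0],2.1,1],[[2.7,0.6,0],2.1,1],[[0,0,0],0,1],[[0,0,0],0,1]]}}

```text
time: 6.95
position: [0.6224, -0.1148, 0.2693]
tool_rot: [0.648, 0.762, 0.003, 0.007]
ft_force: [-0.8, -0.6, -1.9]
grip_width: 0.0215
```

Run:
```python
from h import *
from rig import robot,cams
o=robot.get_obs(); x=R.from_quat(o['tool_rot']).as_matrix();print(o['position'],np.degrees(np.arctan2(x[1,0],x[0,0])),x[:,2])
w=cams.camera('wrist'); s=cams.camera('scene'); t=cams.camera('top')
pickle.dump((w,s,t),open('pics/v2.pkl','wb'))
cv2.imwrite('pics/v2.png',np.vstack([np.hstack([crop(w,180,100,280,210,1.4),crop(s,240,160,140,105,2.8)]),np.hstack([crop(s,270,225,140,105,2.8),crop(t,290,140,140,105,2.8)])]))
```

```text
[ 0.62243265 -0.11478786  0.2693477 ] 99.22418499523637 [ 0.015696   -0.00451043 -0.99986664]
```

View pics/v2.png

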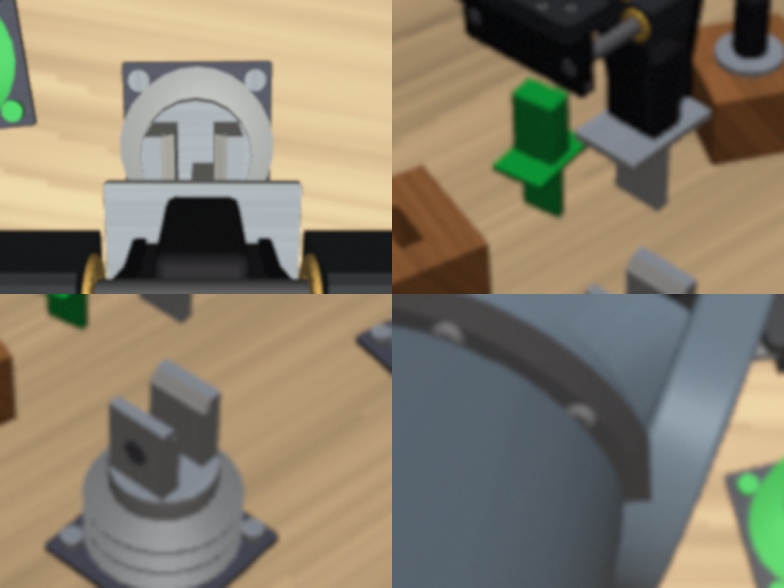

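Run:
```python
from h import *
w,s,t=pickle.load(open('pics/v2.pkl','rb'))
a=np.radians(8.5); ex=np.array([np.cos(a),np.sin(a),0]); ey=np.array([-np.sin(a),np.cos(a),0])
f=lambda x,y,z: onz(w,180+(x+.5)/1.4-.5,100+(y+.5)/1.4-.5,z)
L,Rr=f(148,135,.125),f(242,135,.125)
print('fork end',L,Rr,np.linalg.norm(L-Rr),'center',(L+Rr)/2+.02*ex)
z=.184
A,B=f(192,163,z),f(214,163,z); print('blade',A,B,np.linalg.norm(A-B),(A+B)/2+.015*ex)
z=.2693-.009-.031
A,B=f(104,183,z),f(301,183,z); print('plate',A,B,np.linalg.norm(A-B),(A+B)/2+.02*ex,np.degrees(np.arctan2(*(A-B)[1::-1])))
cx=lambda x,y: (240+(x-392+.5)/2.8-.5,160+(y+.5)/2.8-.5)
for p in [(577,133),(637,168),(712,117),(653,85)]: print('scene plate',onz(s,*cx(*p),z+.006))
cv2.imwrite('pics/v3.png',crop(w,250,160,140,80,5.7))
```

```text
fork end [ 0.60720184 -0.14292432  0.125     ] [ 0.59995545 -0.098416    0.125     ] 0.0450943610166646 center [ 0.62335897 -0.11771397  0.125     ]
blade [ 0.60442845 -0.12060839  0.184     ] [ 0.6030666  -0.11226205  0.184     ] 0.008456713609927382 [ 0.61858276 -0.11421808  0.184     ]
plate [ 0.60513872 -0.14704782  0.2293    ] [ 0.59530583 -0.08688116  0.2293    ] 0.06096485594105127 [ 0.62000259 -0.1140083   0.2293    ] -80.7183447002631
scene plate [ 0.60794599 -0.14850281  0.2353    ]
scene plate [ 0.64748096 -0.14200659  0.2353    ]
scene plate [ 0.64020554 -0.08705542  0.2353    ]
scene plate [ 0.60126848 -0.09359451  0.2353    ]
```

View pics/v3.png

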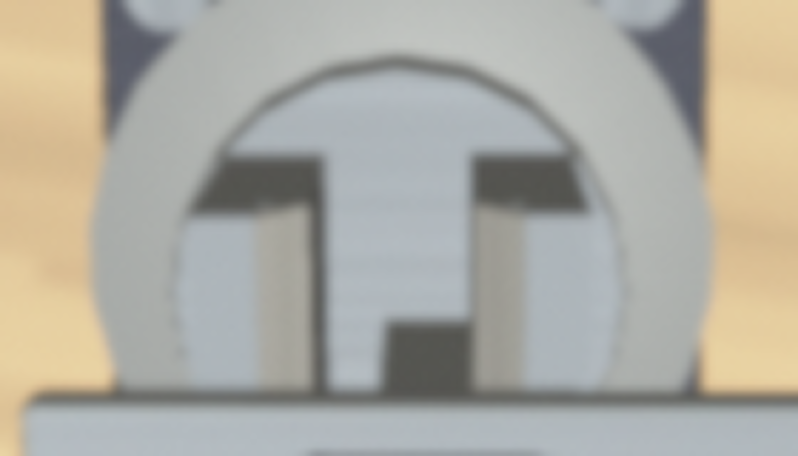

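A clear view: the ear-top end edge is at crop row 212, x 190–588 with bevels at 257 and 525. The blade tip is at x 386–471, row 322.

Run:
```python
from h import *
w,s,t=pickle.load(open('pics/v2.pkl','rb'))
a=np.radians(8.5); ex=np.array([np.cos(a),np.sin(a),0]); ey=np.array([-ex[1],ex[0],0])
f=lambda x,y,z: onz(w,250+(x+.5)/5.7-.5,160+(y+.5)/5.7-.5,z)
L,Q,b1,b2=[f(x,212,.125) for x in(190,588,257,525)]
F=(L+Q)/2+.02*ex; F2=(b1+b2)/2+.02*ex
print(np.linalg.norm(L-Q),np.linalg.norm(b1-b2),F,F2,np.degrees(np.arctan2(*(Q-L)[1::-1])))
A,B=f(386,322,.184),f(471,322,.184); G=(A+B)/2+.015*ex
print(np.linalg.norm(A-B),G,np.degrees(np.arctan2(*(B-A)[1::-1])))
print('move xy cm',(F-G)[:2]*100,'in fork axes',(F-G)@ex,(F-G)@ey)
```

```text
0.04691164496910125 0.03158836245021911 [ 0.62383226 -0.11853076  0.125     ] [ 0.62379315 -0.11829057  0.125     ] 99.24766329913545
0.008024116525139688 [ 0.61847859 -0.11428614  0.184     ] 99.2669034855538
move xy cm [ 0.53536656 -0.42446137] in fork axes 0.00466746634257177 -0.0049893124831767105
```

{"fn": "carry_out", "kwargs": {"steps": [[[0.5,-0.4,0],0,1],[[0,0,0],0,1],[[0,0,-2],0,1],[[0,0,-1.5],0,1],[[0,0,0],0,1],[[0,0,0],0,1]]}}

```text
time: 7.7
position: [0.6253, -0.1218, 0.236]
tool_rot: [0.65, 0.76, 0.003, 0.009]
ft_force: [0.3, 0.6, -0.9]
grip_width: 0.0218
```

Run:
```python
from h import *
from rig import robot,cams
o=robot.get_obs(); x=R.from_quat(o['tool_rot']).as_matrix();print(o['position'],np.degrees(np.arctan2(x[1,0],x[0,0])),x[:,2],o['ft_force'])
w=cams.camera('wrist'); s=cams.camera('scene')
pickle.dump((w,s),open('pics/v4.pkl','wb'))
cv2.imwrite('pics/v4.png',np.hstack([crop(w,250,160,140,140,2.8),crop(s,270,180,140,140,2.8)]))
```

```text
[ 0.6252795  -0.1217907   0.23598719] 98.92789346643802 [ 0.01747206 -0.00575709 -0.99983078] [ 0.25142459  0.60659998 -0.87546763]
```

View pics/v4.png

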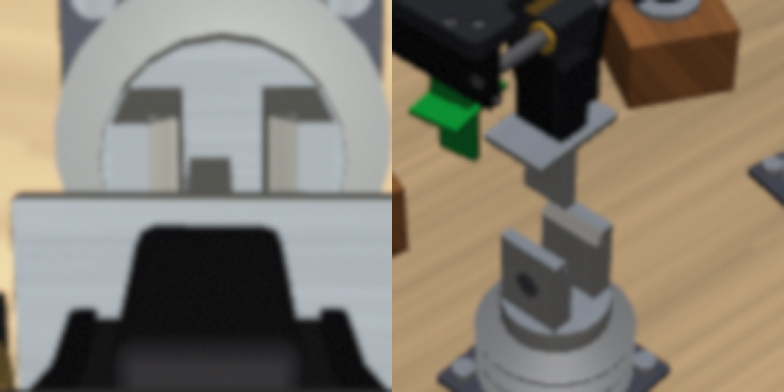

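Run:
```python
from h import *
w,s=pickle.load(open('pics/v4.pkl','rb'))
a=np.radians(9); ex=np.array([np.cos(a),np.sin(a),0]); ey=np.array([-ex[1],ex[0],0])
f=lambda x,y,z: onz(w,250+(x+.5)/2.8-.5,160+(y+.5)/2.8-.5,z)
b1,b2=f(149,122,.125),f(298,122,.125); F=(b1+b2)/2+.02*ex
A,B=f(190,158,.151),f(232,158,.151); G=(A+B)/2+.015*ex
print(np.linalg.norm(b1-b2),np.linalg.norm(A-B),F,G,(F-G)@ex,(F-G)@ey)
```

```text
0.031649437468361144 0.008057763433107615 [ 0.6238139  -0.11809293  0.125     ] [ 0.62134974 -0.12100461  0.151     ] 0.0028893101952702114 0.0024903537477211175
```

{"fn": "carry_out", "kwargs": {"steps": [[[0.2,0.25,0],0,1],[[0,0,0],0,1],[[0,0,-1],0,1],[[0,0,-1],0,1],[[0,0,-1],0,1],[[0,0,0],0,1]]}}

```text
time: 8.4
position: [0.6283, -0.1191, 0.2059]
tool_rot: [0.65, 0.76, 0.004, 0.01]
ft_force: [0.3, 0.4, -1.6]
grip_width: 0.0217
```

{"fn": "carry_out", "kwargs": {"steps": [[[0,0,-0.7],0,1],[[0,0,-0.7],0,1],[[0,0,-0.7],0,1],[[0,0,-0.7],0,1],[[0,0,0],0,1],[[0,0,0],0,1]]}}

```text
time: 9.0
position: [0.6281, -0.1191, 0.1742]
tool_rot: [0.65, 0.76, 0.004, 0.01]
ft_force: [-0.2, 0.2, -1.4]
grip_width: 0.0216
```

{"fn": "carry_out", "kwargs": {"steps": [[[0,0,-0.3],0,1],[[0,0,-0.3],0,1],[[0,0,0],0,1]]}}

```text
time: 9.3
position: [0.6286, -0.1192, 0.1684]
tool_rot: [0.65, 0.76, 0.004, 0.01]
ft_force: [-1.0, -0.2, -1.3]
grip_width: 0.0219
```

{"fn": "carry_out", "kwargs": {"steps": [[[0,0,-0.2],0,1],[[0,0,-0.2],0,1],[[0,0,0],0,1]]}}

```text
time: 9.6
position: [0.629, -0.1195, 0.1651]
tool_rot: [0.65, 0.76, 0.004, 0.011]
ft_force: [0.2, -1.2, -1.5]
grip_width: 0.0219
```

{"fn": "carry_out", "kwargs": {"steps": [[[-0.1,0,-0.15],0,1],[[0,0,-0.15],0,1],[[0,0,0],0,1]]}}

```text
time: 9.9
position: [0.6291, -0.1195, 0.1655]
tool_rot: [0.65, 0.76, 0.005, 0.013]
ft_force: [1.2, 0.5, -1.7]
grip_width: 0.0219
```

{"fn": "carry_out", "kwargs": {"steps": [[[0,0,-0.3],0,1],[[0,0,-0.3],0,1],[[0,0,0],0,1]]}}

```text
time: 10.2
position: [0.6297, -0.1197, 0.1659]
tool_rot: [0.65, 0.76, 0.006, 0.014]
ft_force: [-0.0, 0.1, -1.4]
grip_width: 0.0221
```

Run:
```python
from h import *
from rig import robot,cams
w=cams.camera('wrist'); s=cams.camera('scene')
pickle.dump((w,s),open('pics/v5.pkl','wb'))
cv2.imwrite('pics/v5.png',np.hstack([crop(w,250,160,140,140,2.8),crop(s,270,200,100,100,3.92)]))
o=robot.get_obs();print(o['position'],o['ft_force'],o['moment'])
```

```text
[ 0.62996142 -0.1198451   0.16513424] [ 0.70095768 -0.77603249  3.17897137] [-0.07983927 -0.27166912 -0.01959705]
```

View pics/v5.png

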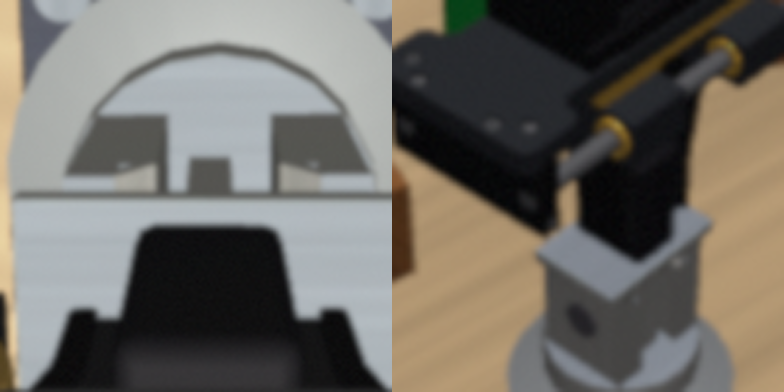

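The plate sits on both ears and the force has turned upward (+3 N). Releasing.

{"fn": "carry_out", "kwargs": {"steps": [[[0,0,0],0,1],[[0,0,0],0,0.8],[[0,0,0],0,0.6],[[0,0,0],0,0.4],[[0,0,0],0,0.2],[[0,0,0],0,0],[[0,0,0],0,0],[[0,0,0],0,0],[[0,0,0],0,0],[[0,0,0],0,0]]}}

```text
time: 11.3
position: [0.6299, -0.12, 0.1629]
tool_rot: [0.65, 0.76, 0.006, 0.014]
ft_force: [0.5, -0.6, -0.3]
grip_width: 0.078
```

{"fn": "carry_out", "kwargs": {"steps": [[[0,0,0],0,0],[[0,0,0],0,0],[[0,0,1],0,0],[[0,0,2],0,0],[[0,0,3],0,0],[[0,0,3],0,0],[[0,0,2],0,0],[[-4,0,0],0,0],[[-4,0,0],0,0],[[-4,0,0],0,0]]}}

```text
time: 12.3
position: [0.5125, -0.1211, 0.2829]
tool_rot: [0.649, 0.761, 0.008, 0.02]
ft_force: [-0.5, -1.4, 0.4]
grip_width: 0.087
```

Run:
```python
from h import *
from rig import robot,cams
s=cams.camera('scene');t=cams.camera('top');w=cams.camera('wrist')
pickle.dump((s,t,w),open('pics/v6.pkl','wb'))
cv2.imwrite('pics/v6.png',np.hstack([crop(s,220,130,200,200,2),cv2.resize(w['pixels'][:,:,::-1],(400,300))[:, :].copy() if 0 else cv2.copyMakeBorder(cv2.resize(w['pixels'][:,:,::-1],(400,300)),0,100,0,0,0)]))
o=robot.get_obs();print(o)
```

```text
{'time': 12.45, 'q': array([-0.44720257,  0.33108176,  1.66225213,  0.00515908,  1.11011243,
       -2.17747167]), 'joint_velocities': array([ 0.0123761 ,  0.03911619, -0.09518122,  0.00565915, -0.03157207,
        0.00375024]), 'joint_torque': array([-2.20150041e-02, -3.49320674e+01, -1.59237725e+01, -1.01290019e-01,
        1.63145601e-01, -2.44761212e-02]), 'position': array([ 0.51058903, -0.12032433,  0.28232187]), 'tool_rot': array([0.64925678, 0.76032655, 0.00712923, 0.01784241]), 'ft_force': array([-0.74876244,  0.05251383,  0.43989053]), 'moment': array([0.06413341, 0.01522643, 0.01127549]), 'grip_width': 0.08711147600802097}
```

View pics/v6.png

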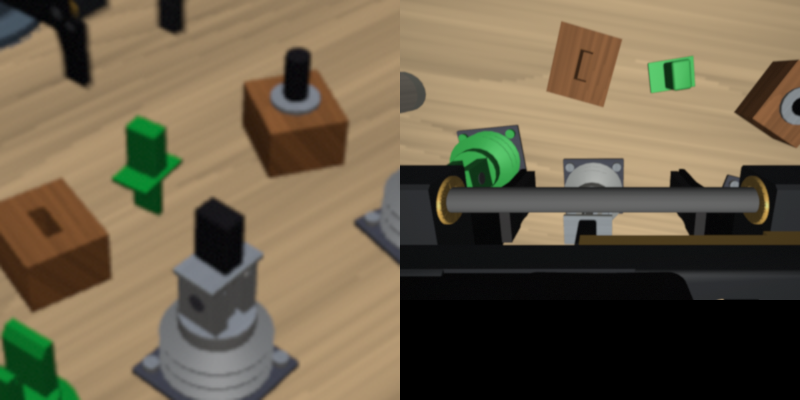

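Run:
```python
from h import *
from rig import robot
s=pickle.load(open('pics/v6.pkl','rb'))[0]
print('handle top',onz(s,220+220/2,130+212/2,.181)); print('fork .624 -.118')
print(robot.hand_in())
```

```text
handle top [ 0.62967633 -0.12118726  0.181     ]
fork .624 -.118
the job is handed in; nothing more can be done
None
```

The flat gauge is standing in the wide-gap fork, released and upright. I handed the job in at about 12.5 s; the hand-in gave no verdict.

- **Seating:** the blade went down with the grip held until the stop plate rested on both ears. The arm stopped at TCP z of about 0.165 m, as predicted, and the wrist force turned to +3 N upward. I then opened the fingers, raised the tool and backed off about 12 cm.
- **Position:** the last scene picture shows the plate seated on the ears. The handle top is at about (0.630, -0.121) and the fork's middle at (0.624, -0.118), so it is roughly 6 mm off against the 20 mm allowed.
- **Round gauge:** it is still standing in its block. I judged this from the picture and did not measure it.
- **Disagreements:** the views differed by 2–4 mm in x. The force reading did not show the contact during the last two pressing moves and only appeared in the reading just after them.

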